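# Open the locking-lid brush crock

### The job

Take the lid off the stoneware brush crock by its knob and set it down, knob up, in the middle of the round cork mat; lower it until it rests on the mat before letting go. The lid has three lugs underneath that catch under the crock's rim and come out only through three notches that the lid hides, so turn the knob and feel with light upward pulls for where it comes free. Do not lift the crock or shift it from its place, and leave the roll of tape, the jar and the tray of pastels where they are.

Things in the scene. Friction and masses are not known exactly. Their poses are not given: they have to be found in the camera images.
- lid: White stoneware lid, about 0.35 kg: round flange 136 mm across, 6 mm thick at the edge, 10 at the middle. Origin: centre of the flange's underside, z up. Below it a plug 92 mm across, 14 mm deep, and under that three lugs at 120 degrees (the first along x), 14 mm wide, 8 mm high, out to 55 mm from the centre. It stands level on the lugs, origin 22 mm above what it stands on.
- knob (a point): Centre of the lid's upright round knob of dark wood, 32 mm across, its top 48 mm above the lid's origin; this point is 34 mm above the lid's origin, on its axis.
- crock: White stoneware crock, loose, heavy (1.8 kg), 132 mm across, 110 mm high. Origin: centre of its underside, z up. Its lip is turned inward, 10 mm thick, mouth 96 mm across: the lid's plug has 2 mm play all round, and the lid turns freely and can rise 4 mm before its lugs catch under the lip.
- mouth (a point): Centre of the crock's rim, 110 mm above its origin. Three hidden notches in the lip, 120 degrees apart, about 32 mm wide, let the lugs out when lined up to within about 8 degrees. Their angle differs every time and cannot be read from any pose (nor from the crock's or lid's yaw); at the start the lugs are 23 to 60 degrees from the nearest notches, either way.
- mat: Round cork mat fixed on the table, 170 mm across and 8 mm thick. Origin: centre of its underside, z up.
- tape: Roll of cream masking tape lying flat, loose, 104 mm across and 25 mm high. Origin: centre of its underside. Bystander.
- jar: Amber glass jar with a steel cap, loose, 68 mm across and 95 mm high. Origin: centre of its underside. Bystander.
- tray: Black tray of pastel sticks, loose, 170 mm (its x) by 100 mm (its y), 28 mm high. Origin: centre of its underside. Bystander.
Mind the look-alikes: they are no part of the job. Leave any blue or pink look-alike of the crock alone.

How it is judged:
On the way, in this order (a step that is already met when the one before it is completed fails the run):
1. the lid is held clear above the crock, at least 30 mm above its seat (z of lid in the frame of crock above 0.14 m and contact force between the fingers and lid above 1 N), for 0.1 s.
2. the lid, still held, is set on the cork mat (contact force between lid and mat above 0.3 N and contact force between the fingers and lid above 1 N), for 0.05 s.
At the end, for the whole second after the job is handed in: The lid lies let go and at rest, knob up and level within 0.06 rad, on the cork mat, its centre within 30 mm of the mat's and its origin 25 to 35 mm above the mat's underside; the crock stands upright, and crock, tape, jar and tray are each within 30 mm of where they were (horizontal distance between lid and mat below 0.03 m and z of lid in the frame of mat between 0.025 and 0.035 m and angle between each of lid, crock's own z axis and vertical below 0.06 rad and contact force between lid and mat above 0.3 N and linear speed of lid below 0.02 m/s and distance of each of crock, tape, jar, tray from where it was at the start of the episode below 0.03 m); the robot touches nothing.
It fails at once if the crock is lifted more than 10 mm off the table (height (world z) of crock above 0.01 m).
It fails at once if the crock is tipped by more than 0.15 rad (angle between crock's own z axis and vertical above 0.15 rad).
It fails at once if the crock is shifted by more than 30 mm (distance of crock from where it was at the start of the episode above 0.03 m).
It fails at once if the tape, the jar or the tray is shifted by more than 30 mm (distance of any of tape, jar, tray from where it was at the start of the episode above 0.03 m).
It also fails if it takes over 56 s, if anything falls off the work surface, if the arm or the gripper's body presses on something with over 40 N, if the wrist force passes 120 N, or if a joint passes its speed limit or range.

### The arm

A 6-joint arm with a two-finger parallel gripper is mounted at the origin on the work surface. World frame = base frame: x ahead of the robot, y to its left, z up, the work surface at z = 0. Lengths are in m, angles in rad, forces in N, time in s.
With the tool pointing down it reaches from about 0.425 to 0.95 m from the base axis. Payload 3.5 kg.
Tool frame: the origin (TCP) lies midway between the tips of the shut fingers; the grasp point (between the pads) lies 19 mm behind it; z points along the fingers, y is the direction in which the jaws open and shut (so a half turn about z gives the same grasp; the last joint's range is limited). The gripper opens to 85 mm and grips with 20 to 120 N. Pads are 22 mm wide; open, the fingers measure 114 mm over their backs; the gripper's body (76 mm by 85 mm) begins 54 mm behind the grasp point. The pads swing forward as they close: fully open they stand 13 mm farther back than shut.
Start: joints at [-1.314, 0.286, 1.577, -0, 1.279, -0.15], TCP at [0.267, -0.62, 0.231] pointing down, gripper open.
Joint ranges: [-2.77, 2.77], [-0.9, 2.22], [0.21, 2.48], [-1.53, 4.67], [0.24, 2.81], [-2.84, 2.84]. Speed limits (rad/s): [2.79, 2.79, 3.14, 3.14, 3.14, 3.14].

### API

Orientations are given as a unit quaternion [x, y, z, w].
In Python, from plant import * gives the robot as it stands.
- The arm moves only by the shell command python3 -m jog 'ROWS' [FORCE]. ROWS is a JSON object of lists of equal length, an entry for each row: "travel": the shift along the world's x, y, z in mm, a list of three; "dr": the turn, a rotation vector about the world's x, y, z in degrees, a list of three; "jaw": the closure in counts, from 0 (fully open) to 255 (shut). In form: {"travel": [[x, y, z], ...], "dr": [[wx, wy, wz], ...], "jaw": [jaw, ...]}. A call has 1 to 5 rows; each row shifts and turns the commanded pose from where the row before left it; what a row does not reach is not made up. A row lasts 1/12 s, in which the tool goes at most 41.7 mm and 7.16 degrees, less where a joint would pass 70% of its speed; a pose out of reach is approached as far as the arm can. A call is refused whole if a number of a shift passes 41.7 or a number of a turn 7.16, either way. A call with a gripper value outside its range is refused whole. The fingers move at their own pace and stop on an object; FORCE is the grip in N (left out, the last holds). Time passes only in rows, so rows that do not move let the fingers close. It gives the time, the measured TCP pose, the force and the opening at its end, in the units of the state.
- get_state(): the state, without advancing time (a new reading comes with each control period).
- read_camera(name): name is "scene" or "side" or "wrist"; returns the picture (480x640x3 uint8, red, green, blue); there is no depth.
- camera_info(name): a dict with "K" (3x3 intrinsics, pixels), "R" (3x3) and "t" (3): a world point X has camera coordinates R X + t; the wrist camera has in their place "mount" (4x4, takes a point from camera to tool coordinates, whose origin is the TCP and whose axes are the flange's). Camera axes: x right, y down, z forward; pixel columns grow to the right and rows downward; lengths in m; the calibration is good to about 2 mm. A picture is of the moment at which its call begins: read the wrist's pose just before it. camera_info takes no time and is no camera call.
- sign_off(): hands the job in, once; it reports no verdict.
The state is a dict: "time": time; "qpos": joint angles; "dq": joint speeds; "joint_efforts": joint torques, N m; "eef_pos": TCP position; "tcp_rot": TCP orientation; "contact_force": force on the tool from outside, world axes, zero at the start; "wrist_torque": the same for the moment, N m; "opening": opening from 0.0 (shut) to 1.0 (fully open).
Only numpy, scipy, OpenCV 4.12 (cv2) and the standard library are available. Lean on these libraries where they do the work, as an engineer would, in place of code of your own. Each camera call takes 0.05 s, during which the arm holds its last target. There are 200 camera calls.

## Working session

There is one attempt and no reset: what is moved stays moved. The work goes in short steps, Python scripts to look and compute and a shell command to move; the robot and the scene stay as the last step left them, time stands still between calls to the robot, and variables do not carry over. Pictures are saved under pics/ and viewed, about 8 in all and at most 12, crops included, and the job is handed in when it is done.

```bash
ls; mkdir -p pics
python3 - <<'E'
from plant import *
import cv2,numpy as np
for n in ("scene","side"):
    im=read_camera(n); cv2.imwrite(f"pics/{n}0.png",im[:,:,::-1]); c=camera_info(n); print(n,c["K"],c["R"],c["t"])
print(camera_info("wrist")); print(get_state())
E
```

```text
pics
scene [[476.02162603   0.         310.98582532]
 [  0.         476.02162603 234.67809824]
 [  0.           0.           1.        ]] [[ 0.68798647  0.7257078   0.00477443]
 [ 0.52636099 -0.49445069 -0.69170993]
 [-0.49961858  0.47840015 -0.72215966]] [-0.38100312 -0.20370529  1.44116979]
side [[484.37101819   0.         325.15020131]
 [  0.         484.37101819 241.22777786]
 [  0.           0.           1.        ]] [[-1.85999915e-01  9.82549752e-01 -1.29920361e-04]
 [ 7.58898912e-01  1.43578083e-01 -6.35183261e-01]
 [-6.24080502e-01 -1.18242629e-01 -7.72361449e-01]] [ 0.12030986 -0.35344417  1.62936185]
{'K': array([[351.36755324,   0.        , 321.45360711],
       [  0.        , 351.36755324, 239.07812384],
       [  0.        ,   0.        ,   1.        ]]), 'mount': array([[-9.40101054e-05, -9.63000169e-01, -2.69500770e-01,
         6.82472959e-02],
       [ 9.99999924e-01,  1.14019188e-05, -3.89572721e-04,
        -1.04637009e-03],
       [ 3.78231422e-04, -2.69500786e-01,  9.63000095e-01,
        -1.42666866e-01],
       [ 0.00000000e+00,  0.00000000e+00,  0.00000000e+00,
         1.00000000e+00]])}
{'time': 0.1, 'qpos': array([-1.31404653e+00,  2.87121927e-01,  1.57803342e+00,  1.55595708e-05,
        1.27859222e+00, -1.49978962e-01]), 'dq': array([ 2.50169965e-03, -2.71086838e-03, -3.33602482e-03,  7.65348060e-05,
        2.28169759e-04, -5.67341384e-04]), 'joint_efforts': array([ 6.28293546e-04, -4.07295942e+01, -2.93699080e+01, -1.34514812e-04,
        3.40077560e-03,  1.07541598e-05]), 'eef_pos': array([ 0.26692635, -0.61933528,  0.23005406]), 'tcp_rot': array([ 9.79392519e-01,  2.01963197e-01, -5.00562435e-05, -1.07632032e-03]), 'contact_force': array([-0.40758392,  0.87488626, -0.18455371]), 'wrist_torque': array([ 0.03854918, -0.03684804,  0.0591696 ]), 'opening': 0.9983488023865288}
```

View pics/scene0.png

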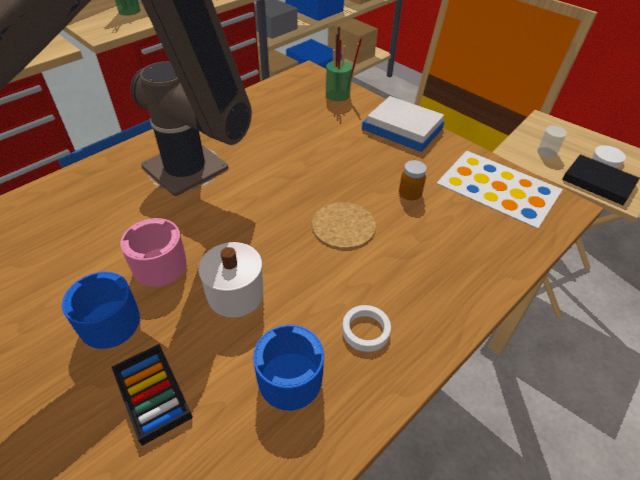

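View pics/side0.png

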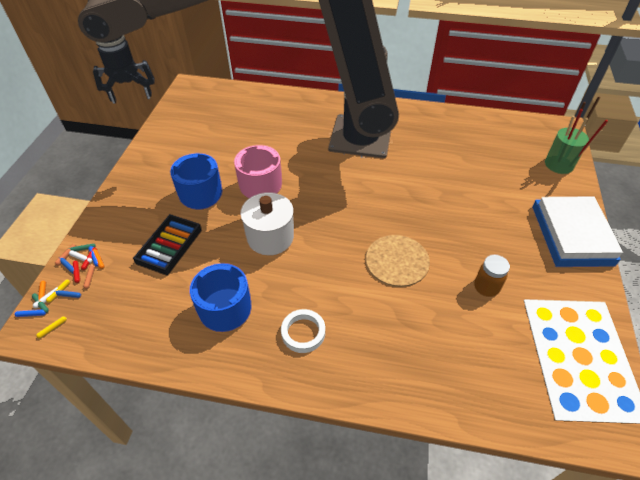

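The only lidded crock is the white one: scene (232,278) with its knob at (229,257), side (268,224) with its knob at (266,204). The blue crocks (scene (102,310) and (289,367)) and the pink one (155,252) are open look-alikes. The mat is at scene (344,226), side (397,260).

```bash
cat > h.py <<'E'
from plant import *
import cv2,numpy as np
from scipy.spatial.transform import Rotation as Rot
def ray(n,uv):
    c=camera_info(n); d=c["R"].T@np.linalg.solve(c["K"],[*uv,1]); return -c["R"].T@c["t"],d/np.linalg.norm(d)
def plane(n,uv,z):
    o,d=ray(n,uv); return o+d*(z-o[2])/d[2]
def tri(a,b):
    A=np.zeros((3,3));y=np.zeros(3)
    for n,uv in (("scene",a),("side",b)):
        o,d=ray(n,uv);P=np.eye(3)-np.outer(d,d);A+=P;y+=P@o
    return np.linalg.solve(A,y)
def blob(m,box):
    x0,y0,x1,y1=box; k=np.zeros(m.shape,np.uint8); k[y0:y1,x0:x1]=m[y0:y1,x0:x1]
    cs,_=cv2.findContours(k,cv2.RETR_EXTERNAL,cv2.CHAIN_APPROX_NONE); return max(cs,key=cv2.contourArea)
E
python3 - <<'E'
from h import *
kb={"scene":(215,240,245,275),"side":(252,190,280,218)}
mb={"scene":(300,190,390,260),"side":(350,225,445,295)}
K={};M={};crops=[]
for n in kb:
    im=cv2.imread(f"pics/{n}0.png"); hsv=cv2.cvtColor(im,cv2.COLOR_BGR2HSV)
    k=blob(((hsv[...,2]<150)&(hsv[...,1]>90)).astype(np.uint8),kb[n])
    x,y,w,h=cv2.boundingRect(k); m=cv2.moments(k);K[n]=(m["m10"]/m["m00"],m["m01"]/m["m00"]); print(n,"knob",(x,y,w,h),K[n])
    b=mb[n]; hx=hsv[b[1]:b[3],b[0]:b[2]]
    cx,cy=(b[0]+b[2])//2,(b[1]+b[3])//2; print(hsv[cy,cx],hsv[b[1]+2,b[0]+2])
    s=cv2.GaussianBlur(hsv[...,1],(5,5),0)
    t,_=cv2.threshold(s[b[1]:b[3],b[0]:b[2]],0,255,cv2.THRESH_OTSU)
    c=blob((s<t).astype(np.uint8),b); e=cv2.fitEllipse(cv2.convexHull(c)); M[n]=e[0]; print("mat",e,t,plane(n,e[0],.008))
    o=im.copy(); cv2.drawContours(o,[k],-1,(0,255,0),1); cv2.ellipse(o,e,(255,0,0),1)
    p=np.array(K[n])
    x0,y0=int(p[0])-60,int(p[1])-60
    crops.append(cv2.resize(o[y0:y0+150,x0:x0+200],(400,300),interpolation=cv2.INTER_CUBIC))
    # lid flange rim: white
    print("knob plane .144",plane(n,K[n],.144))
print(tri(K["scene"],K["side"]))
cv2.imwrite("pics/crop1.png",np.hstack(crops))
E
```

```text
scene knob (221, 247, 16, 22) (228.46041666666667, 257.6979166666667)
[ 17 131 183] [ 16 164 169]
mat ((343.3235168457031, 224.89463806152344), (45.913795471191406, 63.53123092651367), 94.21473693847656) 147.0 [0.50376557 0.16559769 0.008     ]
knob plane .144 [ 0.49497977 -0.18446925  0.144     ]
side knob (260, 196, 12, 17) (265.52666666666664, 203.96)
[ 16 129 214] [ 14 154 196]
mat ((397.062255859375, 260.4024658203125), (51.30405044555664, 64.02445983886719), 100.51911163330078) 140.0 [0.50773925 0.16805454 0.008     ]
knob plane .144 [ 0.49609335 -0.18262778  0.144     ]
[ 0.49342173 -0.18351589  0.14152122]
```

View pics/crop1.png

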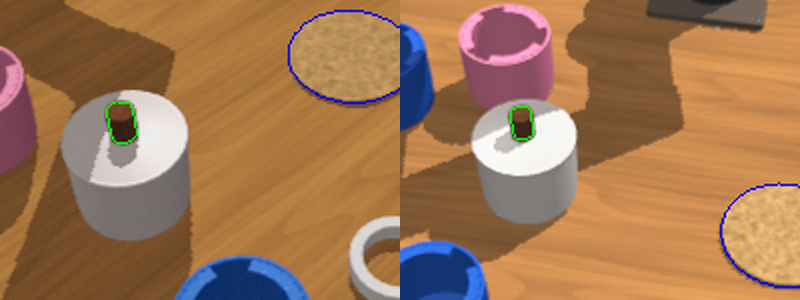

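Confirmed: the outlined knob and mat are the right ones. The knob axis is at about (0.494, -0.1835) and the mat centre at about (0.506, 0.167). I'll move above the knob.

```bash
python3 -m jog '{"travel":[[15,29,0],[15,29,0],[15,29,0],[15,29,0],[15,29,0]],"dr":[[0,0,0],[0,0,0],[0,0,0],[0,0,0],[0,0,0]],"jaw":[0,0,0,0,0]}' 30
python3 -m jog '{"travel":[[15,29,0],[15,29,0],[15,29,0],[15,29,0],[15,29,0]],"dr":[[0,0,0],[0,0,0],[0,0,0],[0,0,0],[0,0,0]],"jaw":[0,0,0,0,0]}'
python3 -m jog '{"travel":[[15,29,0],[15,29,0],[15,29,0],[15,29,0],[17,30,0]],"dr":[[0,0,0],[0,0,0],[0,0,0],[0,0,0],[0,0,0]],"jaw":[0,0,0,0,0]}'
python3 -m jog '{"travel":[[0,0,0],[0,0,0]],"dr":[[0,0,0],[0,0,0]],"jaw":[0,0]}'
python3 - <<'E'
from h import *
s=get_state(); im=read_camera("wrist"); cv2.imwrite("pics/w1.png",im[:,:,::-1])
print(s["qpos"],s["tcp_rot"],s["eef_pos"])
E
```

```text
time: 0.52
eef_pos: [0.3423, -0.4732, 0.2306]
tcp_rot: [0.979, 0.202, -0.0, -0.001]
contact_force: [0.0, -0.2, -0.1]
opening: 1.003
time: 0.93
eef_pos: [0.4173, -0.3281, 0.2308]
tcp_rot: [0.979, 0.202, -0.0, -0.0]
contact_force: [0.5, -0.1, 0.5]
opening: 0.997
time: 1.35
eef_pos: [0.4941, -0.1823, 0.2309]
tcp_rot: [0.979, 0.202, -0.0, -0.0]
contact_force: [0.8, -0.6, -0.0]
opening: 1.002
time: 1.52
eef_pos: [0.4943, -0.1823, 0.2308]
tcp_rot: [0.979, 0.204, -0.0, -0.0]
contact_force: [0.5, -0.1, 0.7]
opening: 1.003
[-5.45914228e-01 -4.15561994e-02  1.93824375e+00 -3.41590544e-04
  1.24583266e+00  6.14594155e-01] [ 9.79020423e-01  2.03761551e-01 -4.49443933e-04 -1.98196717e-04] [ 0.49431752 -0.18233153  0.2308142 ]
```

View pics/w1.png

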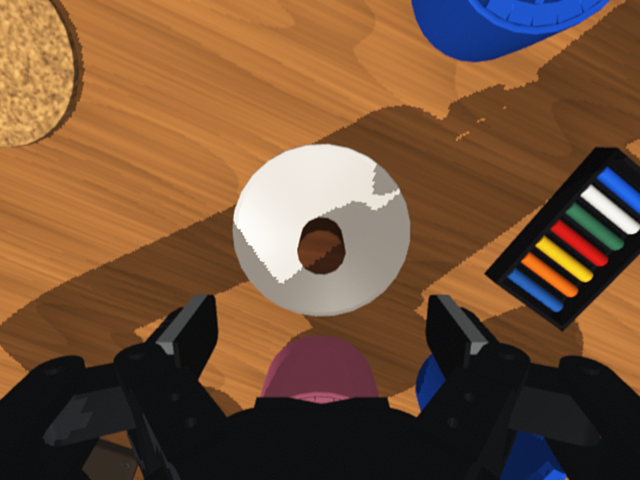

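The wrist view shows the knob top at about (321,252), flange around (321,230), with the fingers clear on either side. I'll cast the knob top onto z=0.158 and the flange outline onto z≈0.117.

```bash
cat >> h.py <<'E'
def wplane(s,uv,z):
    c=camera_info("wrist"); R=Rot.from_quat(s["tcp_rot"]).as_matrix(); m=c["mount"]
    o=s["eef_pos"]+R@m[:3,3]; d=R@m[:3,:3]@np.linalg.solve(c["K"],[*uv,1]); return o+d*(z-o[2])/d[2]
E
python3 - <<'E'
from h import *
s=get_state(); im=cv2.imread("pics/w1.png")
print(wplane(s,(321.5,252),.158))
for u in (299,344): print(wplane(s,(u,252),.158))
g=cv2.cvtColor(im,cv2.COLOR_BGR2HSV)
k=blob((g[...,1]<40).astype(np.uint8),(225,135,415,325)); e=cv2.fitEllipse(cv2.convexHull(k)); print(e,wplane(s,e[0],.116))
E
```

```text
[ 0.49279979 -0.1826927   0.158     ]
[ 0.48704483 -0.16940173  0.158     ]
[ 0.49855417 -0.19598231  0.158     ]
((320.9823303222656, 229.34873962402344), (170.78448486328125, 176.4778594970703), 90.86570739746094) [ 0.49674323 -0.18053093  0.116     ]
```

Views agree to within 2 mm, so the TCP is already on the axis. Descending 102 mm and closing.

```bash
python3 -m jog '{"travel":[[0,0,-25],[0,0,-25],[0,0,-22],[0,0,-18],[0,0,-12]],"dr":[[0,0,0],[0,0,0],[0,0,0],[0,0,0],[0,0,0]],"jaw":[0,0,0,0,0]}' 30
python3 -m jog '{"travel":[[0,0,0],[0,0,0],[0,0,0],[0,0,0],[0,0,0]],"dr":[[0,0,0],[0,0,0],[0,0,0],[0,0,0],[0,0,0]],"jaw":[60,100,130,150,170]}' 30
python3 -m jog '{"travel":[[0,0,0],[0,0,0],[0,0,0],[0,0,0],[0,0,0]],"dr":[[0,0,0],[0,0,0],[0,0,0],[0,0,0],[0,0,0]],"jaw":[200,255,255,255,255]}' 30
```

```text
time: 1.98
eef_pos: [0.4923, -0.1847, 0.1268]
tcp_rot: [0.98, 0.201, -0.001, -0.001]
contact_force: [-0.2, -0.8, 0.0]
opening: 1.003
time: 2.4
eef_pos: [0.4948, -0.184, 0.1312]
tcp_rot: [0.979, 0.202, 0.001, 0.0]
contact_force: [-2.1, 3.1, 3.1]
opening: 0.365
time: 2.82
eef_pos: [0.4948, -0.184, 0.1312]
tcp_rot: [0.979, 0.202, 0.001, 0.0]
contact_force: [-1.7, 2.3, 5.7]
opening: 0.364
```

```bash
python3 -m jog '{"travel":[[0,0,1],[0,0,0]],"dr":[[0,0,0],[0,0,0]],"jaw":[255,255]}' 40
for i in 1 2 3 4 5 6; do python3 -m jog '{"travel":[[0,0,1],[0,0,0]],"dr":[[0,0,0],[0,0,0]],"jaw":[255,255]}' 40 | egrep "eef|force"; done
```

```text
time: 2.98
eef_pos: [0.4947, -0.184, 0.1313]
tcp_rot: [0.979, 0.202, 0.001, 0.001]
contact_force: [0.1, 1.9, 3.2]
opening: 0.356
eef_pos: [0.4942, -0.1839, 0.1313]
contact_force: [0.8, 0.4, 0.5]
eef_pos: [0.4934, -0.1837, 0.1314]
contact_force: [0.4, -0.2, -4.0]
eef_pos: [0.4936, -0.1837, 0.1327]
contact_force: [0.2, -0.8, -4.1]
eef_pos: [0.494, -0.1839, 0.1342]
contact_force: [1.0, -1.0, -2.8]
eef_pos: [0.4939, -0.1839, 0.1353]
contact_force: [-0.4, -0.6, -3.8]
eef_pos: [0.4939, -0.1838, 0.1354]
contact_force: [0.7, -1.1, -8.8]
```

The seat is at TCP z≈0.1313 and it catches at about 0.1354. Next I turn in 10° steps from mid-play, with a light pull after each.

```bash
python3 -m jog '{"travel":[[0,0,-3],[0,0,0],[0,0,0],[0,0,4],[0,0,0]],"dr":[[0,0,0],[0,0,5],[0,0,5],[0,0,0],[0,0,0]],"jaw":[255,255,255,255,255]}' 40
python3 -m jog '{"travel":[[0,0,-4],[0,0,0],[0,0,0],[0,0,4],[0,0,0]],"dr":[[0,0,0],[0,0,5],[0,0,5],[0,0,0],[0,0,0]],"jaw":[255,255,255,255,255]}' 40
python3 -m jog '{"travel":[[0,0,-4],[0,0,0],[0,0,0],[0,0,4],[0,0,0]],"dr":[[0,0,0],[0,0,5],[0,0,5],[0,0,0],[0,0,0]],"jaw":[255,255,255,255,255]}' 40
```

```text
time: 4.4
eef_pos: [0.4924, -0.1829, 0.1353]
tcp_rot: [0.958, 0.286, -0.002, -0.002]
contact_force: [-0.7, 0.7, -6.2]
opening: 0.359
time: 4.82
eef_pos: [0.4929, -0.1832, 0.1354]
tcp_rot: [0.93, 0.368, -0.001, -0.001]
contact_force: [-2.5, -1.0, -10.8]
opening: 0.362
time: 5.23
eef_pos: [0.4934, -0.1835, 0.1357]
tcp_rot: [0.894, 0.447, -0.0, -0.0]
contact_force: [1.9, -0.1, -20.1]
opening: 0.361
```

```bash
python3 -m jog '{"travel":[[0,0,-4],[0,0,0]],"dr":[[0,0,0],[0,0,0]],"jaw":[255,255]}' 40
python3 -m jog '{"travel":[[0,0,0],[0,0,0],[0,0,2],[0,0,0]],"dr":[[0,0,5],[0,0,5],[0,0,0],[0,0,0]],"jaw":[255,255,255,255]}' 40
```

```text
time: 5.4
eef_pos: [0.4939, -0.1837, 0.1338]
tcp_rot: [0.894, 0.448, -0.0, -0.001]
contact_force: [-2.6, 1.7, -5.2]
opening: 0.364
time: 5.73
eef_pos: [0.4939, -0.1836, 0.1354]
tcp_rot: [0.852, 0.524, -0.0, -0.001]
contact_force: [-3.7, 3.0, -6.1]
opening: 0.358
```

```bash
python3 -m jog '{"travel":[[0,0,1.5],[0,0,0]],"dr":[[0,0,0],[0,0,0]],"jaw":[255,255]}' 40
python3 -m jog '{"travel":[[0,0,-3.5],[0,0,0],[0,0,0],[0,0,3],[0,0,0]],"dr":[[0,0,0],[0,0,5],[0,0,5],[0,0,0],[0,0,0]],"jaw":[255,255,255,255,255]}' 40
```

```text
time: 5.9
eef_pos: [0.4937, -0.1835, 0.1355]
tcp_rot: [0.852, 0.524, -0.0, -0.0]
contact_force: [0.3, 1.4, -14.9]
opening: 0.358
time: 6.32
eef_pos: [0.4943, -0.1842, 0.1356]
tcp_rot: [0.803, 0.596, 0.0, 0.001]
contact_force: [0.7, -1.7, -14.8]
opening: 0.359
```

Still caught at 40° and 50°. I'll keep turning with the same light pull.

```bash
python3 -m jog '{"travel":[[0,0,-3.5],[0,0,0],[0,0,0],[0,0,3.2],[0,0,0]],"dr":[[0,0,0],[0,0,5],[0,0,5],[0,0,0],[0,0,0]],"jaw":[255,255,255,255,255]}' 40
python3 -m jog '{"travel":[[0,0,-3.5],[0,0,0],[0,0,0],[0,0,3.2],[0,0,0]],"dr":[[0,0,0],[0,0,5],[0,0,5],[0,0,0],[0,0,0]],"jaw":[255,255,255,255,255]}' 40
```

```text
time: 6.73
eef_pos: [0.4948, -0.1841, 0.1377]
tcp_rot: [0.748, 0.664, 0.0, 0.001]
contact_force: [-3.7, 3.1, -3.1]
opening: 0.359
time: 7.15
eef_pos: [0.4947, -0.1841, 0.1369]
tcp_rot: [0.688, 0.726, 0.0, 0.001]
contact_force: [-2.9, 2.5, -3.0]
opening: 0.358
```

Free at 60° and at 70°: only the lid's weight is felt and z goes above the catch. I'll turn back 4° and lift slowly.

```bash
python3 -m jog '{"travel":[[0,0,0],[0,0,2],[0,0,2],[0,0,0]],"dr":[[0,0,-4],[0,0,0],[0,0,0],[0,0,0]],"jaw":[255,255,255,255]}' 40
python3 -m jog '{"travel":[[0,0,2],[0,0,2],[0,0,2],[0,0,0]],"dr":[[0,0,0],[0,0,0],[0,0,0],[0,0,0]],"jaw":[255,255,255,255]}' 40
```

```text
time: 7.48
eef_pos: [0.4946, -0.1841, 0.1406]
tcp_rot: [0.711, 0.703, 0.0, 0.001]
contact_force: [-1.1, 2.5, -2.7]
opening: 0.361
time: 7.82
eef_pos: [0.4954, -0.1849, 0.1472]
tcp_rot: [0.711, 0.703, 0.0, 0.002]
contact_force: [-0.2, 0.2, -2.8]
opening: 0.362
```

```bash
python3 -m jog '{"travel":[[0,0,4],[0,0,8],[0,0,12],[0,0,18],[0,0,18]],"dr":[[0,0,0],[0,0,0],[0,0,0],[0,0,0],[0,0,0]],"jaw":[255,255,255,255,255]}' 40
python3 -m jog '{"travel":[[0,0,0],[0,0,0]],"dr":[[0,0,0],[0,0,0]],"jaw":[255,255]}' 40
python3 - <<'E'
from h import *
s=get_state(); print(s["eef_pos"],s["qpos"][5],s["contact_force"])
a=read_camera("scene"); b=read_camera("side")
cv2.imwrite("pics/lift.png",np.hstack([a[140:400,120:460],b[120:380,160:500]])[:,:,::-1])
E
```

```text
time: 8.23
eef_pos: [0.4942, -0.184, 0.2073]
tcp_rot: [0.711, 0.703, 0.0, 0.0]
contact_force: [0.4, -0.4, -2.8]
opening: 0.358
time: 8.4
eef_pos: [0.4952, -0.1846, 0.208]
tcp_rot: [0.711, 0.703, 0.001, 0.002]
contact_force: [-0.3, -0.2, -3.1]
opening: 0.36
[ 0.4952159  -0.18457087  0.20802533] -0.5367995626529939 [-0.34620254 -0.24251889 -3.0542814 ]
```

View pics/lift.png

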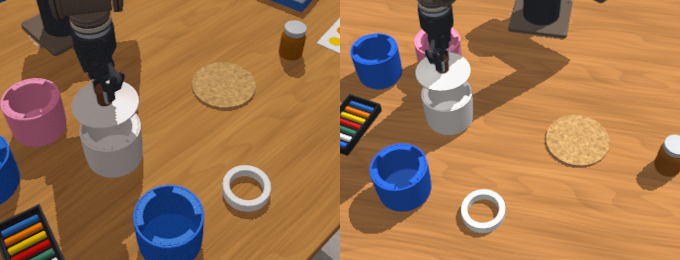

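The lid hangs level under the gripper (left panel (105,103)). The crock is still upright in place, its mouth open with the notches visible. On to the mat.

```bash
python3 -m jog '{"travel":[[0,12,0],[1,22,0],[1,26,0],[1,26,0],[1,26,0]],"dr":[[0,0,0],[0,0,0],[0,0,0],[0,0,0],[0,0,0]],"jaw":[255,255,255,255,255]}' 40
python3 -m jog '{"travel":[[1,26,0],[1,26,0],[1,26,0],[1,26,0],[1,26,0]],"dr":[[0,0,0],[0,0,0],[0,0,0],[0,0,0],[0,0,0]],"jaw":[255,255,255,255,255]}' 40
python3 -m jog '{"travel":[[1,26,0],[1,26,0],[1,26,0],[0,20,0],[0,11,0]],"dr":[[0,0,0],[0,0,0],[0,0,0],[0,0,0],[0,0,0]],"jaw":[255,255,255,255,255]}' 40
python3 -m jog '{"travel":[[0,0,0],[0,0,0]],"dr":[[0,0,0],[0,0,0]],"jaw":[255,255]}' 40
python3 - <<'E'
from h import *
s=get_state(); im=read_camera("wrist"); cv2.imwrite("pics/w2.png",im[:,:,::-1]); print(s["eef_pos"])
E
```

```text
time: 8.92
eef_pos: [0.4971, -0.0699, 0.2042]
tcp_rot: [0.712, 0.703, -0.0, -0.001]
contact_force: [0.8, 0.2, -3.0]
opening: 0.362
time: 9.33
eef_pos: [0.5018, 0.0602, 0.2043]
tcp_rot: [0.711, 0.703, -0.001, -0.001]
contact_force: [0.2, 0.2, -3.5]
opening: 0.36
time: 9.75
eef_pos: [0.5046, 0.1698, 0.2043]
tcp_rot: [0.711, 0.704, -0.001, -0.001]
contact_force: [0.2, -0.1, -3.8]
opening: 0.363
time: 9.92
eef_pos: [0.5054, 0.1673, 0.2048]
tcp_rot: [0.711, 0.703, -0.001, -0.0]
contact_force: [0.8, 0.0, -3.5]
opening: 0.357
[0.50537321 0.16732641 0.20483619]
```

View pics/w2.png

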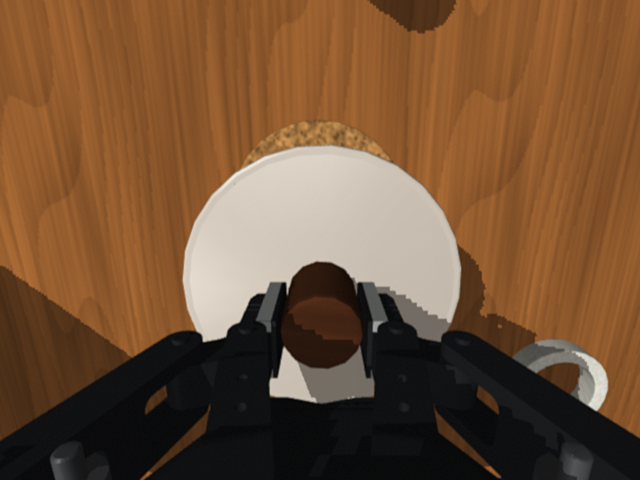

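The lid is level and the mat peeks out symmetrically behind it (cols 246–395), so it is centred. Lowering.

```bash
python3 -m jog '{"travel":[[0,0,-20],[0,0,-30],[0,0,-30],[0,0,-25],[0,0,-18]],"dr":[[0,0,0],[0,0,0],[0,0,0],[0,0,0],[0,0,0]],"jaw":[255,255,255,255,255]}' 40
python3 -m jog '{"travel":[[0,0,-12],[0,0,-8],[0,0,-4],[0,0,0],[0,0,0]],"dr":[[0,0,0],[0,0,0],[0,0,0],[0,0,0],[0,0,0]],"jaw":[255,255,255,255,255]}' 40
python3 -m jog '{"travel":[[0,0,-2],[0,0,-2],[0,0,0],[0,0,0]],"dr":[[0,0,0],[0,0,0],[0,0,0],[0,0,0]],"jaw":[255,255,255,255]}' 40
```

```text
time: 10.38
eef_pos: [0.5046, 0.1655, 0.0799]
tcp_rot: [0.712, 0.702, -0.002, -0.001]
contact_force: [-0.5, 0.8, -3.8]
opening: 0.36
time: 10.8
eef_pos: [0.5071, 0.167, 0.0598]
tcp_rot: [0.711, 0.703, 0.001, 0.001]
contact_force: [0.2, -0.2, -4.0]
opening: 0.362
time: 11.13
eef_pos: [0.5062, 0.1672, 0.055]
tcp_rot: [0.711, 0.703, 0.0, 0.0]
contact_force: [-0.2, -0.1, -4.2]
opening: 0.36
```

```bash
python3 -m jog '{"travel":[[0,0,-1.5],[0,0,-1.5],[0,0,0],[0,0,0]],"dr":[[0,0,0],[0,0,0],[0,0,0],[0,0,0]],"jaw":[255,255,255,255]}' 40
python3 -m jog '{"travel":[[0,0,-1.5],[0,0,0],[0,0,0]],"dr":[[0,0,0],[0,0,0],[0,0,0]],"jaw":[255,255,255]}' 40
```

```text
time: 11.47
eef_pos: [0.5059, 0.1671, 0.0515]
tcp_rot: [0.711, 0.703, -0.0, -0.0]
contact_force: [0.2, 0.7, -3.1]
opening: 0.359
time: 11.72
eef_pos: [0.5062, 0.1671, 0.0513]
tcp_rot: [0.711, 0.703, -0.0, -0.0]
contact_force: [-4.6, -1.6, 5.9]
opening: 0.36
```

It is resting on the mat: the force went from -3.8 to +5.9 N at the expected z of 0.0513. Letting go and retreating.

```bash
python3 -m jog '{"travel":[[0,0,0],[0,0,0],[0,0,0],[0,0,0],[0,0,0]],"dr":[[0,0,0],[0,0,0],[0,0,0],[0,0,0],[0,0,0]],"jaw":[120,60,0,0,0]}' 40
python3 -m jog '{"travel":[[0,0,5],[0,0,15],[0,0,30],[0,0,30],[0,0,30]],"dr":[[0,0,0],[0,0,0],[0,0,0],[0,0,0],[0,0,0]],"jaw":[0,0,0,0,0]}'
python3 -m jog '{"travel":[[0,0,20],[-20,0,10],[0,0,0],[0,0,0]],"dr":[[0,0,0],[0,0,0],[0,0,0],[0,0,0]],"jaw":[0,0,0,0]}'
python3 - <<'E'
from h import *
s=get_state(); print(s["contact_force"])
w=read_camera("wrist");a=read_camera("scene");b=read_camera("side")
cv2.imwrite("pics/end.png",np.hstack([cv2.resize(w,(400,300)),cv2.resize(b,(400,300))])[:,:,::-1])
o=cv2.imread("pics/scene0.png");o2=cv2.imread("pics/side0.png")
for n,p,q,bx in (("scene",o,a[:,:,::-1],[(100,335,200,450),(335,300,400,355),(395,155,430,205)]),("side",o2,b[:,:,::-1],[(130,210,205,275),(275,305,330,358),(470,250,515,300)])):
    for x0,y0,x1,y1 in bx: print(n,"mean diff",cv2.absdiff(p[y0:y1,x0:x1],np.ascontiguousarray(q[y0:y1,x0:x1])).mean())
E
```

```text
time: 12.13
eef_pos: [0.5063, 0.1671, 0.0502]
tcp_rot: [0.711, 0.703, 0.0, 0.0]
contact_force: [-0.2, -0.7, -0.5]
opening: 1.003
time: 12.55
eef_pos: [0.5057, 0.1671, 0.1614]
tcp_rot: [0.711, 0.703, -0.0, -0.0]
contact_force: [0.7, 0.7, -0.8]
opening: 0.998
time: 12.88
eef_pos: [0.4862, 0.1672, 0.1911]
tcp_rot: [0.711, 0.703, 0.001, 0.001]
contact_force: [0.2, 0.6, 0.5]
opening: 1.0
[0.19309007 0.62679644 0.47046716]
scene mean diff 17.71104347826087
scene mean diff 18.16979020979021
scene mean diff 2.5422857142857143
side mean diff 23.19323076923077
side mean diff 28.87615780445969
side mean diff 2.753185185185185
```

View pics/end.png

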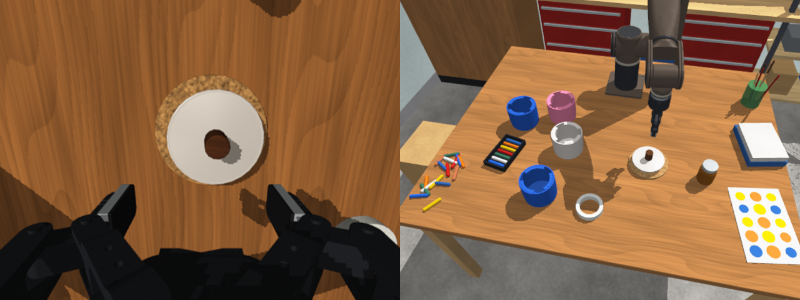

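The lid stands knob up on the mat, and the crock is in place and open. The pixel differences at tape and tray could just be the arm's shadow, so I'll check offsets numerically.

Run:
```python
from h import *
s=get_state(); w=read_camera("wrist")[:,:,::-1]; h=cv2.cvtColor(np.ascontiguousarray(w),cv2.COLOR_BGR2HSV)
k=blob((h[...,1]<40).astype(np.uint8),(240,110,440,310)); e=cv2.fitEllipse(cv2.convexHull(k)); p=wplane(s,e[0],.036)
print("lid",e,p, np.linalg.norm(p[:2]-[.506,.167]))
bx={"scene":[("tray",(100,335,200,450)),("tape",(335,300,400,355)),("crock",(195,280,270,318))],"side":[("tray",(130,210,205,275)),("tape",(275,305,330,358)),("crock",(238,232,300,255))]}
for n in bx:
    a=cv2.imread(f"pics/{n}0.png",0); b=cv2.cvtColor(read_camera(n),cv2.COLOR_RGB2GRAY)
    for t,(x0,y0,x1,y1) in bx[n]:
        c=lambda i:cv2.Canny(i,60,150)[y0:y1,x0:x1].astype(np.float32)
        print(n,t,cv2.phaseCorrelate(cv2.GaussianBlur(c(a),(5,5),0),cv2.GaussianBlur(c(b),(5,5),0)))
```

```text
lid ((345.4526672363281, 218.55935668945312), (151.30223083496094, 155.58689880371094), 76.46603393554688) [0.50575968 0.17156337 0.036     ] 0.004569690400663293
scene tray ((0.2556020335778655, -0.35618552959470406), 0.3230887041091919)
scene tape ((-0.2153395531202449, 0.33071893495656823), 0.5252157635158963)
scene crock ((0.18731429456796178, 0.3812602473890401), 0.823213960647583)
side tray ((0.4861811913550156, -0.06502188564806488), 0.6249948120117188)
side tape ((-0.0983950156999569, -0.16372263802232823), 0.7007160048425933)
side crock ((-7.002892536702092, 0.19404054658410708), -0.043231708308060966)
```

```bash
python3 -c "
from plant import *
sign_off()"
```

```text
the job is handed in; nothing more can be done
```

The lid is off the crock and standing knob up on the cork mat, let go, and the job is handed in at about 13 s of the 56 s allowed. No verdict is reported.

- **Freeing the lid:** I turned the knob in 10° steps with light upward pulls. It caught up to 50° and came free at 60–70°. One pull reached 20 N because the command had crept upward, so I eased off. The pull never moved the catch height by more than 0.3 mm.
- **Setting it down:** I lowered it until the wrist force changed from −3.8 to +5.9 N at the expected height. I then opened the fingers and backed off clear.
- **Last checks:**
  - The lid's centre measures about 5 mm from the mat's centre.
  - The tray, tape and crock shifted less than 0.6 px in the scene camera, and the tray and tape did in the side camera too. The jar's image barely changed.
- **Check that disagreed:** the side-camera comparison of the crock read −7 px, but with essentially no correlation (−0.04). I disregarded it because the scene camera and the picture I viewed both show the crock in place.

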